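# Find the thread and start a captive clamp screw

## Robot

A 6-joint arm with a two-finger parallel gripper is mounted at the origin on a cart in front of the work surface, level with it; the furniture and walls round the work are solid. World frame = base frame: x ahead of the robot, y to its left, z up, the work surface at z = 0. Lengths are in m, angles in rad, forces in N, time in s.
With the tool pointing down it reaches from about 0.275 to 0.85 m from the base axis. Payload 19 kg.
Tool frame: the origin (TCP) lies between the finger pads; the fingertips stand 25 mm ahead of it and the grasp point (between the pads) lies 6 mm ahead of it (r.finger_overhang is the distance from the TCP to the fingertips, in m); z points along the fingers, y is the line along which they close (so a half turn about z gives the same grasp; the last joint's range is limited). The gripper opens to 85 mm and grips with 20 to 120 N. Pads are 22 mm wide; open, the fingers measure 114 mm over their backs; the gripper's body (76 mm by 85 mm) begins 54 mm behind the grasp point. The pads swing forward as they close: fully open they stand 13 mm farther back than shut.
Start: joints at [-1.381, 0.15, 1.437, -0, 1.554, -0.134], TCP at [0.183, -0.545, 0.256] pointing down, gripper open.
Joint ranges: [-2.8, 2.8], [-0.68, 2.1], [0.12, 2.68], [-1.39, 4.53], [0.16, 2.79], [-2.81, 2.81]. Speed limits (rad/s): [1.89, 1.89, 2.22, 3.01, 3.01, 3.01].

## Interface

Orientations are given as a rotation vector (axis times angle).
In Python, from bench import r, eyes gives the robot as it stands.
- The arm moves only by the tool play_rows, never from a script. Its argument "motion" is one flat list of numbers, 4 for each row, row after row: the shift along the tool's x, y, z in cm, then the turn about the tool's z in degrees. In form: [x, y, z, roll, x, y, z, roll, ...]. A call has 1 to 12 rows; each row is the pose to reach, as a shift and turn from the pose commanded when the call began, along the tool's axes at that moment; what a row does not reach only later rows make up. A row lasts 1/10 s, in which the tool goes at most 50 mm and 8.59 degrees, less where a joint would pass 70% of its speed; a pose out of reach is approached as far as the arm can. A call with a gripper value outside its range is refused whole. "grip" is the closure in counts, from 0 (fully open) to 255 (shut), set as the call begins (left out, the last holds). The fingers move at their own pace and stop on an object; "grip_force" is the grip in N (left out, the last holds). Time passes only in rows, so rows that repeat a pose let the fingers close. It gives the time, the measured TCP pose, the force, the opening and the grip force at its end, in the units of the state.
- r.read_state(): the state, without advancing time (a new reading comes with each control period).
- eyes.read_camera(name): name is "scene" or "side" or "wrist"; returns a dict with "pixels" (400x640x3 uint8, red, green, blue), "depth" (400x640 float32, m along the optical axis (not along the pixel's ray), 0 where there is no reading), "intrinsics" (3x3 intrinsics, pixels), "R" (3x3) and "t" (3): a world point X has camera coordinates R X + t. Camera axes: x right, y down, z forward; pixel columns grow to the right and rows downward; lengths in m; the calibration is good to about 2 mm. A picture is of the moment at which its call begins.
- r.sign_off(): hands the job in; it is judged then, once.
The state is a dict: "time_s": time; "joint_pos": joint angles; "joint_vel": joint speeds; "tau": joint torques, N m; "tool_pos": TCP position; "tool_rot": TCP orientation; "ft_force": force on the tool from outside, world axes, zero at the start; "moment": the same for the moment, N m; "width": finger opening in m; "finger_force": force on a finger pad.
Only numpy, scipy, OpenCV 4.12 (cv2) and the standard library are available. Lean on these libraries where they do the work, as an engineer would, in place of code of your own. Each camera call takes 0.05 s, during which the arm holds its last target. There are 200 camera calls.

## Task

The clamp screw of the bridge clamp stands loosely on top of its threaded boss. So as not to cross the thread, turn its knurled knob backward (anticlockwise seen from above) until the screw drops a step as the thread ends pass each other, let it drop right down, then turn it forward (clockwise) one full turn so that it is started in the boss. Finish while still gripping the knob at that point, without letting go, so that the disc can be centred beneath it; leave the things lying round about undisturbed.

Things in the scene. Friction and masses are not known exactly. Their poses are not given: they have to be found in the camera images.
- bridge_clamp: Bridge clamp fixed to the bench: aluminium base 92 (x) by 136 (y) by 12 mm, two green columns, a steel nut plate (52 by 136 mm, top at 76 mm) and on it a round steel boss, 41 mm across, mouth at 93 mm. Origin at the centre of the underside, z up, the screw's axis is its z axis. A steel disc lies in a nest below the screw. Does not move, but stands elsewhere each time.
- screw_knob: Knurled dark steel knob on top of the screw, a cylinder 40 mm across and 24 mm tall with a white index line on top; origin at the centre of its underside, z up, x towards the index line. It turns, rises and sinks with the screw. Its underside is 117 mm above the bench when screw_lift is 0; the screw below it is 24 mm across.
- knob_center (a point): The centre of the knob, on the screw's axis, 12 mm above the knob's underside: the place to grip, from above, at any yaw.
- screw_turn (a joint): Angle of screw and knob about the vertical, rad, growing anticlockwise seen from above (backward: the thread is right-handed); whole turns are counted. Slight friction (0.03 N m) keeps it where it is left. It starts between 3.0 and 5.4; the drop comes 0.9 to 3.4 rad backward from the start.
- screw_lift (a joint): Height of the screw (0.4 kg), m, up positive. It rests on the boss's single-start thread, pitch 8 mm. Backward it climbs 1.27 mm per rad, then falls 8 mm to about 0 once let go or followed down (fingers can hold it up); further backward it climbs again. Forward from there it sinks 8 mm a turn, to about -0.008 after one turn, with 1.5 mm play. Range -0.013 to 0.0115.
- oil_bottle: Amber oil bottle with a red nozzle, 36 mm across, 92 mm tall, standing on the bench; leave it alone. Origin at the centre of its underside.
- grease_pot: White grease pot, 34 mm across, 28 mm tall; leave it alone. Origin at the centre of its underside.
- marker_pen: Black marker pen, 128 mm long, 16 mm thick, lying on the bench; leave it alone. Origin at the middle of its underside.
- disc_k1: Grey steel disc part, 36 mm across and 12 to 14 mm tall, lying on the bench; leave it alone. Origin at the centre of its underside.
- disc_k2: Grey steel disc part, 35 mm across and 12 to 14 mm tall, lying on the bench; leave it alone. Origin at the centre of its underside.
- disc_k3: Grey steel disc part, 34 mm across and 12 to 14 mm tall, lying on the bench; leave it alone. Origin at the centre of its underside.
- brass_ring: Brass ring, 41 mm across, 10 mm tall, lying on the bench; leave it alone. Origin at the centre of its underside.

How it is judged:
By the outcome, as a careful person would: the job done as asked, in the order asked, and still so for the second after the job is handed in, while the arm keeps its last pose, push and grip.
It also fails if it takes over 72 s, if anything falls off the work surface, if the arm or the gripper's body presses on something with over 40 N, if the wrist force passes 120 N, or if a joint passes its speed limit or range.

## Working session

There is one attempt and no reset: what is moved stays moved. The work goes in short steps, Python scripts to look and compute and a tool call to move; the robot and the scene stay as the last step left them, time stands still between calls to the robot, and variables do not carry over. Pictures are saved under pics/ and viewed, at most 10 in all, crops included, and the job is handed in when it is done.

Besides the shell and the picture viewer there is one more tool, called after ">>>" as name(argument=value, ...) on one line, values as JSON. play_rows: Moves the arm, as the interface text tells. Its arguments: {"type":"object","properties":{"motion":{"type":"array","items":{"type":"number"}},"grip":{"type":"number"},"grip_force":{"type":"number"}},"required":["motion"]}

```bash
mkdir -p pics; cat > h.py <<'E'
import numpy as np, cv2
from bench import r, eyes
def grab(n, save=None):
    c=eyes.read_camera(n)
    if save: cv2.imwrite('pics/'+save, c['pixels'][:,:,::-1])
    return c
def world(c):
    d=c['depth']; K=c['intrinsics']; v,u=np.mgrid[:d.shape[0],:d.shape[1]]
    P=np.stack([(u-K[0,2])/K[0,0]*d,(v-K[1,2])/K[1,1]*d,d],-1)
    W=(P-c['t'])@c['R']
    W[d==0]=np.nan
    return W
E
python3 - <<'E'
from h import *
c=grab('scene','s1.png'); c2=grab('side','d1.png')
np.set_printoptions(precision=4,suppress=True)
s=r.read_state(); print({k:s[k] for k in ('time_s','tool_pos','tool_rot','ft_force','width')}, r.finger_overhang)
for n,c in(('scene',c),('side',c2)):
    W=world(c); z=W[...,2]
    for lo,hi in((.139,.160),(.088,.098),(.072,.080)):
        m=(z>lo)&(z<hi)&(W[...,0]>.2)&(W[...,0]<.9)
        print(n,lo,m.sum(),np.nanmedian(W[m],0) if m.any() else '', np.percentile(W[m],[2,98],axis=0) if m.any() else '')
    a=c['pixels']
cv2.imwrite('pics/both.png',np.vstack([cv2.resize(x['pixels'],(480,300)) for x in (grab('scene'),grab('side'))])[:,:,::-1])
E
```

```text
{'time_s': 0.1, 'tool_pos': array([ 0.1829, -0.5449,  0.2557]), 'tool_rot': array([-3.0994, -0.5062,  0.0001]), 'ft_force': array([ 0.1827,  0.3407, -0.1669]), 'width': 0.08530181541224793} 0.025
scene 0.139 1001 [ 0.6268 -0.1854  0.1487] [[ 0.2083 -0.7183  0.1394]
 [ 0.7852  0.3281  0.1595]]
scene 0.088 1522 [0.619  0.1615 0.0903] [[ 0.4518 -0.6709  0.0881]
 [ 0.7651  0.6307  0.0973]]
scene 0.072 2214 [0.6059 0.3282 0.0757] [[ 0.4272 -0.6301  0.0722]
 [ 0.8727  0.6114  0.0798]]
side 0.139 2034 [ 0.5882 -0.1747  0.1495] [[ 0.2111 -0.2264  0.1394]
 [ 0.8397  2.1089  0.1594]]
side 0.088 824 [0.6262 0.1225 0.091 ] [[ 0.2839 -0.2162  0.0881]
 [ 0.8532  2.1095  0.0974]]
side 0.072 2610 [0.6477 0.0032 0.0758] [[ 0.4272 -0.3431  0.0721]
 [ 0.8907  2.0996  0.0798]]
```

View pics/s1.png

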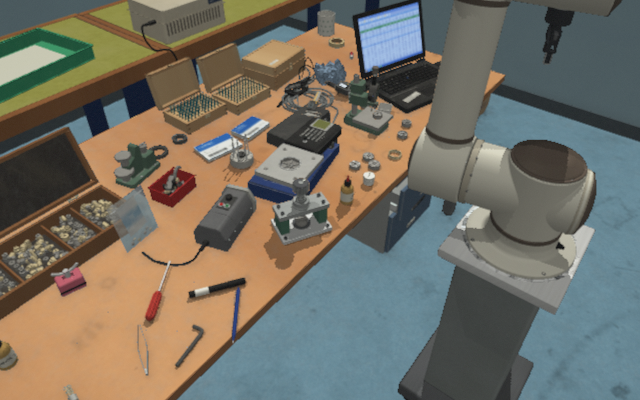

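View pics/d1.png

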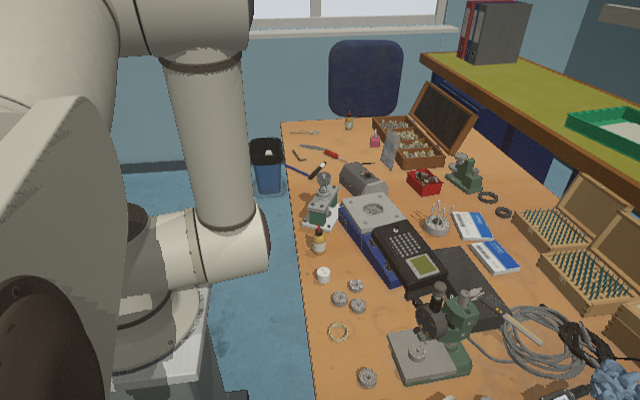

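The scene view shows the clamp at about (301,212) with its knob at (301,187), and the oil bottle at (346,190). In the side view the knob is at (323,180) and the bottle at (319,241).

```bash
python3 - <<'E'
from h import *
np.set_printoptions(precision=4,suppress=True)
for n,(u0,u1,v0,v1) in (('scene',(270,335,172,245)),('side',(300,345,165,235))):
    c=grab(n); W=world(c)
    B=W[v0:v1,u0:u1].reshape(-1,3); z=B[:,2]
    for lo,hi in((.138,.165),(.118,.136),(.089,.097),(.073,.079),(.009,.015)):
        m=(z>lo)&(z<hi); print(n,lo,m.sum(),np.median(B[m],0),B[m].min(0),B[m].max(0))
    if n=='scene':
        k=c['pixels'][165:255,250:370]; cv2.imwrite('pics/k1.png',cv2.resize(k,None,fx=6,fy=6)[:,:,::-1])
    m=(z>.073)&(z<.079)
    print(cv2.minAreaRect(B[m][:,:2].astype(np.float32)*1000))
    m=(z>.007)&(z<.015)
    print(cv2.minAreaRect(B[m][:,:2].astype(np.float32)*1000))
    m=(z>.136)
    print(cv2.minEnclosingCircle(B[m][:,:2].astype(np.float32)*1000))
    # bottle
E
```

```text
scene 0.138 177 [0.4623 0.3151 0.1468] [0.4449 0.293  0.1384] [0.484  0.3321 0.1515]
scene 0.118 59 [0.4552 0.3253 0.1308] [0.4455 0.2998 0.1257] [0.4773 0.3338 0.1359]
scene 0.089 156 [0.476  0.3039 0.0914] [0.4456 0.212  0.089 ] [0.5981 0.3334 0.0967]
scene 0.073 565 [0.4642 0.3193 0.0761] [0.4134 0.1883 0.0731] [0.5913 0.3823 0.079 ]
scene 0.009 626 [0.4503 0.323  0.0122] [0.394 0.106 0.009] [0.5918 0.3933 0.015 ]
((501.67987060546875, 286.85968017578125), (138.2547149658203, 152.88177490234375), 55.98260498046875)
((516.220947265625, 256.70599365234375), (159.95494079589844, 281.87896728515625), 41.38225555419922)
((464.45562744140625, 312.4269714355469), 20.46358871459961)
side 0.138 101 [0.4681 0.3042 0.1443] [0.4496 0.2902 0.1384] [0.4875 0.3288 0.1463]
side 0.118 56 [0.4666 0.2944 0.1285] [0.4491 0.2902 0.1217] [0.4872 0.3065 0.1358]
side 0.089 54 [0.4667 0.3029 0.0905] [0.4318 0.1525 0.0892] [0.4875 0.3249 0.0969]
side 0.073 212 [0.4585 0.2819 0.074 ] [0.4181 0.1525 0.073 ] [0.518  0.3696 0.0789]
side 0.009 261 [0.4812 0.295  0.0107] [0.4027 0.2279 0.009 ] [0.562 0.618 0.015]
((468.0024719238281, 261.0537414550781), (99.68235778808594, 216.59722900390625), 0.426044762134552)
((485.2171630859375, 424.8687744140625), (394.356689453125, 146.56509399414062), 84.52113342285156)
((468.1999816894531, 308.73614501953125), 20.21799087524414)
```

View pics/k1.png

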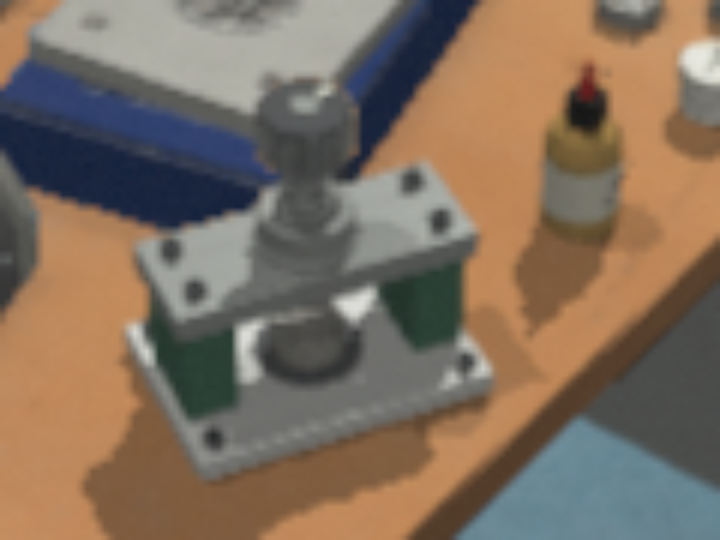

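```bash
cat >> h.py <<'E'
from scipy.spatial.transform import Rotation as Ro
def rel(target):
    s=r.read_state(); return Ro.from_rotvec(s['tool_rot']).as_matrix().T@(np.array(target)-s['tool_pos'])*100
E
python3 - <<'E'
from h import *
np.set_printoptions(precision=3,suppress=True)
print('rel',rel([.466,.311,.30]))
a=np.array([.183,-.545]);b=np.array([.466,.311]);L=np.linalg.norm(b-a);d=(b-a)/L
for n in('scene','side'):
    W=world(grab(n))[::2,::2].reshape(-1,3); W=W[np.isfinite(W).all(1)]
    s=(W[:,:2]-a)@d; q=abs((W[:,:2]-a)@np.array([-d[1],d[0]]))
    m=(q<.09)&(s>0)&(s<L+.1)
    for i in range(10):
        k=m&(s//.1==i); print(n,i,W[k,2].max() if k.any() else None,end=' ')
    print()
E
```

```text
rel [ 54.075 -72.154  -4.357]
scene 0 0.4074594997146166 scene 1 -0.7369404889038603 scene 2 -0.7365481616252457 scene 3 -0.7368080621470026 scene 4 0.009559675369637772 scene 5 0.5524860666046362 scene 6 0.21821237503367025 scene 7 0.08874983214581667 scene 8 0.14943605789190828 scene 9 0.1511998112939454 
side 0 0.6091715384505696 side 1 0.6221299145015602 side 2 0.6293442898873622 side 3 0.5983905478919657 side 4 0.6299249574692486 side 5 0.62405928016824 side 6 0.24102972411604054 side 7 0.08873935482548907 side 8 0.14655471597252176 side 9 0.1459758870193033
```

>>> play_rows(motion=[0,0,-5,0,9,-12,-7,0,54,-72,-7,0,54,-72,-7,0,54,-72,-7,0,54,-72,-7,0,54,-72,-7,0,54,-72,-7,0,54,-72,-7,0,54,-72,-7,0,54,-72,-7,0,54,-72,-7,0], grip=0)

```text
time_s: 1.6
tool_pos: [0.3525, -0.033, 0.321]
tool_rot: [3.1, 0.506, 0.002]
ft_force: [1.0, -1.1, 0.4]
width: 0.0855
finger_force: 0.0
```

>>> play_rows(motion=[21.7,-29,2,0,21.7,-29,2,0,21.7,-29,2,0,21.7,-29,2,0,21.7,-29,2,0,21.7,-29,2,0,21.7,-29,2,0,21.7,-29,2,0,21.7,-29,2,0,21.7,-29,2,0])

```text
time_s: 2.6
tool_pos: [0.4659, 0.3086, 0.3005]
tool_rot: [3.1, 0.507, -0.001]
ft_force: [0.6, 0.4, 0.4]
width: 0.0853
finger_force: 0.0
```

```bash
python3 - <<'E'
from h import *
np.set_printoptions(precision=4,suppress=True)
s=r.read_state(); print(s['joint_pos'],s['tool_pos'],s['tool_rot'])
c=grab('wrist','w1.png'); W=world(c); B=W.reshape(-1,3)
near=np.hypot(B[:,0]-.466,B[:,1]-.311)<.035
for lo,hi in((.138,.156),(.089,.097)):
    m=near&(B[:,2]>lo)&(B[:,2]<hi); print(m.sum(),np.median(B[m],0) if m.any() else '',cv2.minEnclosingCircle(B[m][:,:2].astype(np.float32)*1000) if m.any() else '')
E
```

```text
[ 0.4473  0.1061  1.3989 -0.0002  1.6372  1.6939] [0.4659 0.3086 0.3005] [ 3.1001  0.5068 -0.0008]
1581 [0.4696 0.3121 0.1463] ((468.157958984375, 311.5387268066406), 20.526226043701172)
239 [0.4824 0.3166 0.0917] ((470.92364501953125, 312.843017578125), 19.775970458984375)
```

View pics/w1.png

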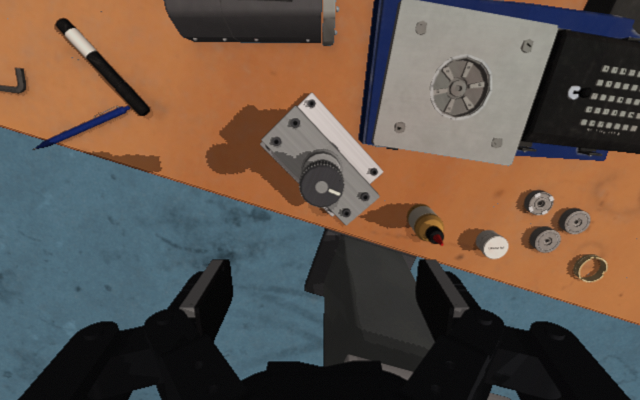

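The wrist view shows the knob centred at (321,184), with its white line pointing right and slightly down. The bottle is at (430,222), clear of the clamp. Next I descend.

>>> play_rows(motion=[0.3,-0.2,5,0,0.3,-0.2,10,0,0.3,-0.2,13,0,0.3,-0.2,15,0,0.3,-0.2,16.2,0,0.3,-0.2,16.2,0,0.3,-0.2,16.2,0])

```text
time_s: 3.35
tool_pos: [0.4687, 0.3116, 0.14]
tool_rot: [-3.1, -0.505, -0.002]
ft_force: [-0.3, -0.2, 0.6]
width: 0.0852
finger_force: 0.0
```

>>> play_rows(motion=[0,0,0,0,0,0,0,0,0,0,0,0,0,0,0,0,0,0,0,0,0,0,0,0,0,0,0,0,0,0,0,0], grip=255, grip_force=25)

```text
time_s: 4.15
tool_pos: [0.4684, 0.312, 0.1391]
tool_rot: [-3.1, -0.506, -0.001]
ft_force: [-1.0, -1.2, 5.1]
width: 0.0393
finger_force: 25.0
```

>>> play_rows(motion=[0,0,-0.02,-8,0,0,-0.04,-16,0,0,-0.05,-24,0,0,-0.07,-32,0,0,-0.09,-40,0,0,-0.11,-48,0,0,-0.11,-48])

```text
time_s: 4.85
tool_pos: [0.4684, 0.312, 0.14]
tool_rot: [-2.624, -1.727, -0.001]
ft_force: [0.3, 0.6, 2.4]
width: 0.0394
finger_force: 24.9
```

```bash
python3 - <<'E'
from h import *
np.set_printoptions(precision=4,suppress=True)
s=r.read_state(); print(s['joint_pos'],s['tool_pos'],s['tool_rot'],s['ft_force'],s['moment'])
c=grab('wrist','w2.png')
def top(n):
    B=world(grab(n)).reshape(-1,3)
    m=(np.hypot(B[:,0]-.468,B[:,1]-.3115)<.012)&(B[:,2]>.13)&(B[:,2]<.16)
    return m.sum(),np.median(B[m,2]) if m.any() else 0
print(top('wrist'),top('scene'),top('side'))
E
```

```text
[0.4506 0.1915 1.6296 0.0002 1.32   0.857 ] [0.4684 0.312  0.14  ] [-2.624  -1.7273 -0.0009] [0.3256 0.6207 2.4028] [ 0.0876 -0.0618  0.0418]
(np.int64(2362), np.float64(0.1472805847159452)) (np.int64(24), np.float64(0.14861703891869318)) (np.int64(29), np.float64(0.14516509595950938))
```

View pics/w2.png

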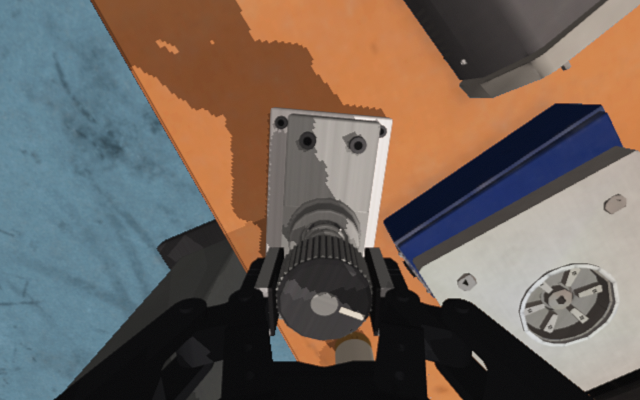

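The wrist view shows the knob gripped and centred at (322,300). Its index line is still right and slightly down, so it turned with the gripper. I continue in smaller steps, watching the vertical force.

>>> play_rows(motion=[0,0,-0.01,-8,0,0,-0.03,-16,0,0,-0.03,-16])

```text
time_s: 5.35
tool_pos: [0.4682, 0.3118, 0.1397]
tool_rot: [-2.36, -2.073, 0.0]
ft_force: [2.5, 1.0, -3.3]
width: 0.0392
finger_force: 25.6
```

>>> play_rows(motion=[0,0,-0.01,-8,0,0,-0.03,-16,0,0,-0.03,-16])

```text
time_s: 5.65
tool_pos: [0.4682, 0.3118, 0.14]
tool_rot: [-2.053, -2.378, 0.0]
ft_force: [2.8, 0.5, -4.4]
width: 0.0393
finger_force: 25.7
```

>>> play_rows(motion=[0,0,-0.01,-8,0,0,-0.03,-16,0,0,-0.03,-16])

```text
time_s: 5.95
tool_pos: [0.4681, 0.3118, 0.1404]
tool_rot: [-1.704, -2.639, 0.0]
ft_force: [2.3, 0.7, -4.5]
width: 0.0393
finger_force: 25.7
```

The vertical force changed from +2 N to about −4 N, which is the screw's weight. So the thread ends passed at roughly 50–60° backward and the fingers are now holding the screw up. I'll let go so it drops.

>>> play_rows(motion=[0,0,0,0,0,0,0,0,0,0,0,0,0,0,0,0,0,0,0,0,0,0,0,0], grip=90)

```text
time_s: 6.55
tool_pos: [0.4682, 0.3119, 0.1407]
tool_rot: [-1.699, -2.642, -0.0]
ft_force: [0.4, -0.2, 0.1]
width: 0.0552
finger_force: 0.0
```

```bash
cat >> h.py <<'E'
def top(n,save=None):
    B=world(grab(n,save)).reshape(-1,3)
    m=(np.hypot(B[:,0]-.468,B[:,1]-.3115)<.012)&(B[:,2]>.12)&(B[:,2]<.16)
    return m.sum(),np.median(B[m,2]) if m.any() else 0
E
python3 - <<'E'
from h import *
s=r.read_state(); print(s['joint_pos'],s['tool_pos'],s['ft_force'],s['width'])
print(top('wrist','w3.png'),top('scene'),top('side'))
E
```

```text
[4.50574609e-01 1.90871673e-01 1.62884101e+00 1.19105091e-04
 1.32185002e+00 2.26947740e-02] [0.46821395 0.31185784 0.14065418] [ 0.35956055 -0.22645305  0.14330881] 0.055185448624030756
(np.int64(2167), np.float64(0.1408432824421796)) (np.int64(52), np.float64(0.14202517910733078)) (np.int64(31), np.float64(0.13922053540829532))
```

View pics/w3.png

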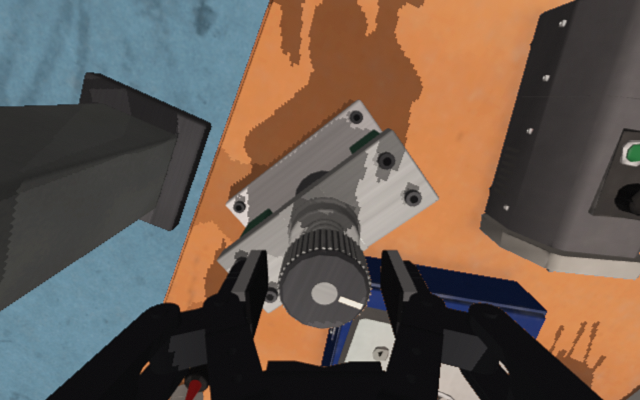

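The wrist view shows the knob at (325,290) between the open pads. Its top is now 6.5 mm lower, so the screw has dropped. I'll wind the open gripper back and lower it slightly.

>>> play_rows(motion=[0,0,0.1,-8.5,0,0,0.2,-17,0,0,0.3,-25.5,0,0,0.4,-34,0,0,0.5,-42.5,0,0,0.6,-51,0,0,0.7,-59.5,0,0,0.7,-68,0,0,0.7,-76.5,0,0,0.7,-85,0,0,0.7,-93.5,0,0,0.7,-100])

```text
time_s: 7.9
tool_pos: [0.4682, 0.3119, 0.1336]
tool_rot: [-0.942, 2.997, 0.0]
ft_force: [1.2, -0.3, -0.3]
width: 0.0554
finger_force: 0.0
```

>>> play_rows(motion=[0,0,0,-8.5,0,0,0,-17,0,0,0,-25.5,0,0,0,-34,0,0,0,-42.5,0,0,0,-50,0,0,0,-50,0,0,0,-50])

```text
time_s: 8.7
tool_pos: [0.4682, 0.3118, 0.1337]
tool_rot: [-2.108, 2.329, 0.0]
ft_force: [0.0, 0.5, -0.0]
width: 0.0554
finger_force: 0.0
```

>>> play_rows(motion=[0,0,0,0,0,0,0,0,0,0,0,0,0,0,0,0,0,0,0,0,0,0,0,0,0,0,0,0], grip=255, grip_force=25)

```text
time_s: 9.4
tool_pos: [0.4683, 0.3119, 0.1338]
tool_rot: [-2.113, 2.324, -0.0]
ft_force: [0.4, -0.8, 3.5]
width: 0.0392
finger_force: 25.2
```

```bash
python3 - <<'E'
from h import *
s=r.read_state(); print(s['joint_pos'],s['tool_pos'],s['tool_rot'],s['ft_force'],s['width'],s['time_s'])
print(top('wrist','w4.png'))
E
```

```text
[ 4.50570628e-01  1.96562485e-01  1.63682228e+00  7.25921557e-05
  1.30796004e+00 -2.59585376e+00] [0.46828194 0.31187328 0.13376894] [-2.11306636e+00  2.32442181e+00 -4.69464689e-06] [ 0.43312804 -0.83263941  3.49747297] 0.03921967942310738 9.4
(np.int64(2365), np.float64(0.1405626519003226))
```

View pics/w4.png

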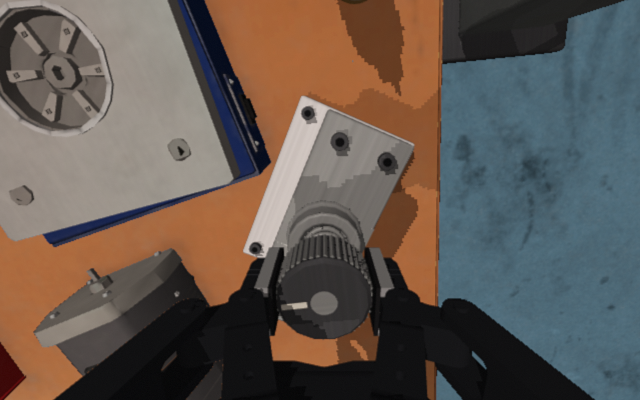

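The wrist view shows the knob gripped at (322,303) with its line pointing left, as expected. I'll turn forward and sink with the thread, checking the first part.

>>> play_rows(motion=[0,0,0.02,8,0,0,0.04,16,0,0,0.05,24,0,0,0.07,32,0,0,0.09,40,0,0,0.11,48,0,0,0.11,48])

```text
time_s: 10.15
tool_pos: [0.4683, 0.3119, 0.1327]
tool_rot: [-0.981, 2.984, 0.0]
ft_force: [-0.8, -0.6, 4.8]
width: 0.0394
finger_force: 25.4
```

>>> play_rows(motion=[0,0,0.02,8.4,0,0,0.04,16.8,0,0,0.06,25.2,0,0,0.07,33.6,0,0,0.09,42,0,0,0.11,50.4,0,0,0.13,58.8,0,0,0.15,67.2,0,0,0.17,75.6,0,0,0.19,84,0,0,0.21,92.4,0,0,0.22,100])

```text
time_s: 11.35
tool_pos: [0.4683, 0.3119, 0.1305]
tool_rot: [1.653, 2.671, 0.001]
ft_force: [0.9, -0.6, 4.0]
width: 0.0397
finger_force: 25.3
```

>>> play_rows(motion=[0,0,0.02,8.4,0,0,0.04,16.8,0,0,0.06,25.2,0,0,0.07,33.6,0,0,0.09,42,0,0,0.11,50.4,0,0,0.13,58.8,0,0,0.15,67.2,0,0,0.17,75.6,0,0,0.19,84,0,0,0.21,92.4,0,0,0.22,100])

```text
time_s: 12.55
tool_pos: [0.4683, 0.3119, 0.1283]
tool_rot: [-3.109, -0.451, -0.0]
ft_force: [-0.2, -1.1, 3.5]
width: 0.0391
finger_force: 25.4
```

>>> play_rows(motion=[0,0,0.02,8,0,0,0.04,16,0,0,0.05,24,0,0,0.07,32,0,0,0.09,40,0,0,0.1,47,0,0,0.1,47])

```text
time_s: 13.25
tool_pos: [0.4683, 0.3119, 0.1272]
tool_rot: [-3.032, 0.822, -0.0]
ft_force: [0.1, -0.4, 3.9]
width: 0.0393
finger_force: 25.3
```

```bash
python3 - <<'E'
from h import *
s=r.read_state(); print(s['joint_pos'],s['tool_pos'],s['tool_rot'],s['ft_force'],s['width'],s['time_s'])
print(top('wrist','w5.png'))
E
```

```text
[4.50610578e-01 2.02150109e-01 1.64420570e+00 1.67767108e-04
 1.29499740e+00 2.55099362e+00] [0.46826257 0.31191883 0.12723884] [-3.03180951e+00  8.22181915e-01 -1.17571892e-04] [ 0.10110939 -0.37626349  3.91712904] 0.03932608078240184 13.25
(np.int64(2357), np.float64(0.13410280149678916))
```

View pics/w5.png

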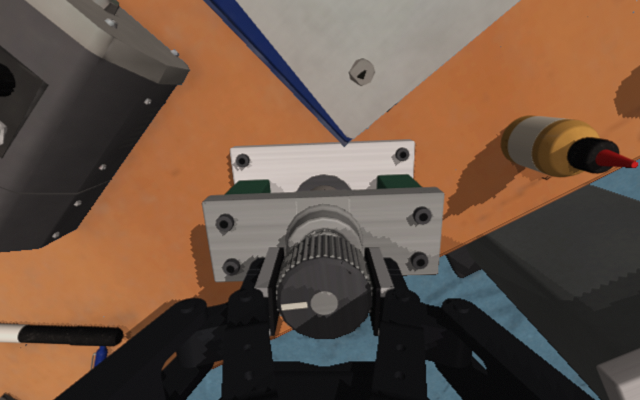

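The wrist view shows the line still left of the pad centre, so there was no slip. The knob sank 6.5 mm over 295°, which matches the thread. I'll regrip for the remaining 95°.

>>> play_rows(motion=[0,0,0,0,0,0,0,0,0,0,0,0,0,0,0,0,0,0,0,0], grip=90)

```text
time_s: 13.8
tool_pos: [0.4682, 0.3119, 0.1271]
tool_rot: [-3.032, 0.824, 0.0]
ft_force: [-0.1, -0.1, -1.0]
width: 0.0553
finger_force: 0.0
```

>>> play_rows(motion=[0,0,0,-8.4,0,0,0,-16.8,0,0,0,-25.2,0,0,0,-33.6,0,0,0,-42,0,0,0,-50.4,0,0,0,-58.8,0,0,0,-67.2,0,0,0,-75.6,0,0,0,-84,0,0,0,-92.4,0,0,0,-100])

```text
time_s: 15.0
tool_pos: [0.4682, 0.3119, 0.1272]
tool_rot: [-2.575, -1.8, -0.0]
ft_force: [0.8, -0.1, -0.3]
width: 0.055
finger_force: 0.0
```

>>> play_rows(motion=[0,0,0,0,0,0,0,0,0,0,0,0,0,0,0,0,0,0,0,0,0,0,0,0,0,0,0,0], grip=255, grip_force=25)

```text
time_s: 15.7
tool_pos: [0.4683, 0.3119, 0.1272]
tool_rot: [2.581, 1.791, 0.0]
ft_force: [0.5, -0.8, 2.8]
width: 0.0393
finger_force: 25.3
```

>>> play_rows(motion=[0,0,0.02,8,0,0,0.04,16,0,0,0.05,24,0,0,0.07,32,0,0,0.09,40,0,0,0.11,48,0,0,0.12,56,0,0,0.14,64,0,0,0.16,72,0,0,0.18,80,0,0,0.2,88,0,0,0.21,95])

```text
time_s: 16.9
tool_pos: [0.4682, 0.3119, 0.1251]
tool_rot: [-3.062, 0.701, -0.0]
ft_force: [0.1, -0.8, 3.7]
width: 0.0393
finger_force: 25.3
```

>>> play_rows(motion=[0,0,0,0,0,0,0,0,0,0,0,0])

```text
time_s: 17.2
tool_pos: [0.4683, 0.3119, 0.1252]
tool_rot: [-3.065, 0.687, -0.0]
ft_force: [0.0, -0.3, 4.6]
width: 0.0399
finger_force: 25.4
```

```bash
python3 - <<'E'
from h import *
s=r.read_state(); print(s['joint_pos'],s['tool_pos'],s['tool_rot'],s['ft_force'],s['width'],s['finger_force'],s['time_s'])
print(top('wrist','w6.png'))
E
```

```text
[4.50556808e-01 2.03951024e-01 1.64654257e+00 1.03280785e-04
 1.29083544e+00 2.46253855e+00] [0.46828864 0.3118776  0.12515805] [-3.06521974e+00  6.87396461e-01 -2.27293121e-04] [ 0.03230173 -0.34513229  4.57850182] 0.039906889006693785 25.353591442108154 17.2
(np.int64(2354), np.float64(0.13201836910692746))
```

View pics/w6.png

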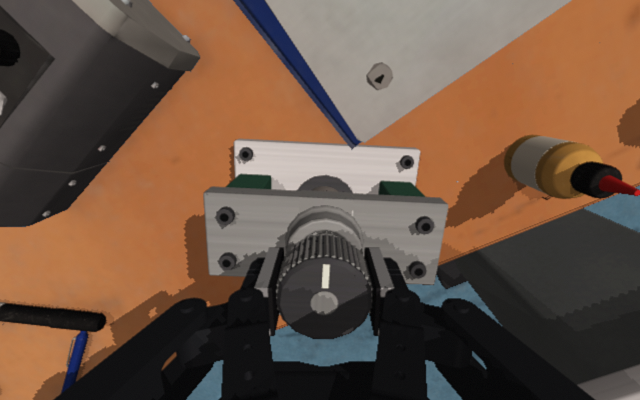

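The wrist view shows the knob at (322,303), still gripped, with its line now pointing up after the last 95°. Its top is 8.5 mm below where it stood just after the drop, so the lift is about −0.008. I'm handing in.

```bash
python3 -c "
from bench import r
print(r.sign_off())"
```

```text
the job is handed in; nothing more can be done
None
```

The job is handed in: I turned the screw back past its drop, let it fall, then turned it forward about 390° (one turn plus most of a roughly 38° backward overshoot), to a camera-estimated lift of −0.008 m, with the knob still gripped and nothing else touched.

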